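# Load a tin into the spring stack magazine

### The arm

A 6-joint arm with a two-finger parallel gripper is mounted at the origin on the work surface; the furniture and walls round the work are solid. World frame = base frame: x ahead of the robot, y to its left, z up, the work surface at z = 0. Lengths are in m, angles in rad, forces in N, time in s.
With the tool pointing down it reaches from about 0.35 to 0.775 m from the base axis. Payload 7.3 kg.
Tool frame: the origin (TCP) lies at the very end of the fingers, on their centre line; the grasp point (between the pads) lies 19 mm behind it; z points along the fingers, y is the direction in which the jaws open and shut (so a half turn about z gives the same grasp; the last joint's range is limited). The gripper opens to 92 mm and grips with 3 to 60 N. Pads are 19 mm wide; open, the fingers measure 130 mm over their backs; the gripper's body (75 mm by 190 mm) begins 47 mm behind the grasp point.
Start: joints at [0.956, 0.342, 1.524, -0, 1.275, -0.146], TCP at [0.237, 0.468, 0.227] pointing down, gripper open.
Joint ranges: [-2.53, 2.53], [-0.77, 2.02], [0.04, 2.7], [-1, 4.14], [0.28, 2.66], [-3.11, 3.11]. Speed limits (rad/s): [2.57, 2.57, 3.14, 3.14, 3.14, 3.14].

### API

Orientations are given as a rotation vector (axis times angle).
In Python, from rig import r gives the robot as it stands.
- The arm moves only by the tool send_rows, never from a script. Its argument "motion" is a list of rows, each a list of 7 numbers: the opening, from 0 (shut) to 1 (fully open), then the shift along the tool's x, y, z in cm, then the turn, a rotation vector about the tool's x, y, z in rad. A call has 1 to 20 rows; each row shifts and turns the commanded pose from where the row before left it, along the tool's axes as they then stand; what a row does not reach is not made up. A row lasts 1/10 s, in which the tool goes at most 50 mm and 8.59 degrees, less where a joint would pass 70% of its speed; a pose out of reach is approached as far as the arm can. A call is refused whole if a number of a shift passes 5 or a number of a turn 0.15, either way. A call with a gripper value outside its range is refused whole. The fingers move at their own pace and stop on an object; the grip force is fixed at half the most. Time passes only in rows, so rows that do not move let the fingers close. It gives the time, the measured TCP pose, the force and the opening at its end, in the units of the state.
- r.state(): the state, without advancing time (a new reading comes with each control period).
- r.get_image(name): name is "scene" or "top" or "wrist"; returns (picture, depth): 420x560x3 uint8, red, green, blue; 420x560 float32, m along the optical axis (not along the pixel's ray), 0 where there is no reading.
- r.get_calibration(name): a dict with "fx", "fy", "cx", "cy" (pixels), "rvec" (rotation vector, rad) and "tvec" (3), from world to camera coordinates, as OpenCV has them; the wrist camera has in their place "hand_eye" (4x4, takes a point from camera to tool coordinates, whose origin is the TCP and whose axes are the flange's). Camera axes: x right, y down, z forward; pixel columns grow to the right and rows downward; lengths in m; the calibration is good to about 2 mm. A picture is of the moment at which its call begins: read the wrist's pose just before it. get_calibration takes no time and is no camera call.
- r.close_job(): hands the job in, once; it reports no verdict.
Trained networks look in the newest picture that a camera, given by its name, has taken for a name from the list of things; names that differ only in an ending like _2 or _b are one class to them, and where a whole thing is asked for, a point or a joint stands for the part that bears it (a point fixed in the world has none). Each returns a list of dicts, best first, with "confidence" (0 to 1); they miss things now and then, are a little off and sometimes report something else, mostly with a low value. They report only what shows in the picture. A call takes as long as a camera call. They do not tell look-alikes from the thing itself.
- r.boxes_of(target, camera): "xyz" ([x, y, z] in m, in world coordinates, good to about 4 mm: the middle of the surface that is visible of it).
The state is a dict: "clock": time; "qpos": joint angles; "qd": joint speeds; "joint_torque": joint torques, N m; "eef_pos": TCP position; "orientation": TCP orientation; "contact_force": force on the tool from outside, world axes, zero at the start; "moment": the same for the moment, N m; "grip_width": finger opening in m.
Only numpy, scipy, OpenCV 4.12 (cv2) and the standard library are available. Lean on these libraries where they do the work, as an engineer would, in place of code of your own. Each camera call takes 0.05 s, during which the arm holds its last target. There are 200 camera calls.

### The job

Load the small closed gold tin into the spring stack magazine, upright on top of the tin that is already in there: press it straight down against the spring until both catches snap in over its lid, so that it stays down when you let go. Leave the open, filled tin of the same size where it stands.

Things in the scene. Friction and masses are not known exactly. Their poses are not given: they have to be found in the camera images.
- closed_tin: The tin to load: plain round gold tin with its lid on, 66 mm across, 22 mm tall, about 60 g, standing alone on the table (an open filled tin and a loose flat lid stand near). Origin at the centre of its underside, z up.
- magazine: Fixed stack magazine: base 136 (its x) by 108 mm, four steel guide posts 119 mm tall round a 70 mm bore, their top 15 mm flared: a tin let go 6 mm off slides to the middle. Two dark spring catches face each other along its x; the sides to its +y and -y are open for fingers (48 mm between posts). One closed tin is in it, its lid 85 mm up. Origin: stack axis, underside of base; z up.
- follower (a joint): Spring-loaded disc under the stack in the magazine; metres moved down from its place with one tin in the magazine (0). With the second tin caught on top it reads about 0.022; it ends at 0.030. Spring about 5 N at 0, 9.5 N at 0.022.
- open_tin: Bystander: gold tin without lid, filled with black to the brim, 66 mm across, 25 mm tall, standing on the table; origin at the centre of its underside.
- catch_line (a point): Point on the stack axis at the flat undersides of the catches, 85 mm up. A second tin set in the mouth rests on the catches' slopes, its lid about 113 mm up. Pushed with up to 10 N on mid-lid it spreads the catches (noses 4.5 mm over its rim), which snap in once its lid is below this point. Press the lid 5 mm below; the spring bottoms out at 8 mm. Released higher, the tin springs up again.
Things that resemble listed ones, but are neither listed nor needed, are in the scene too. Leave any orange or red look-alike of the closed_tin alone.

How it is judged:
By the outcome, as a careful person would: the job done as asked, in the order asked, and still so for the second after the job is handed in, with the robot touching nothing.
It also fails if it takes over 42 s, if anything falls off the work surface, if the arm or the gripper's body presses on something with over 40 N, if the wrist force passes 120 N, or if a joint passes its speed limit or range.

## Working session

There is one attempt and no reset: what is moved stays moved. The work goes in short steps, Python scripts to look and compute and a tool call to move; the robot and the scene stay as the last step left them, time stands still between calls to the robot, and variables do not carry over. Pictures are saved under pics/ and viewed, about 8 in all and at most 12, crops included, and the job is handed in when it is done.

Besides the shell and the picture viewer there is one more tool, called after "Emit:" by a JSON object that holds its "op" and its "data", one argument or row to a line. send_rows: Moves the arm, as the interface text tells. Its arguments: {"type":"object","properties":{"motion":{"type":"array"}},"required":["motion"]}

```bash
ls; mkdir -p pics
cat > h.py <<'E'
from rig import r
import numpy as np, cv2
from scipy.spatial.transform import Rotation as R
def save(n,f,crop=None,s=1):
    p,d=r.get_image(n); q=p
    if crop: q=p[crop[1]:crop[3],crop[0]:crop[2]]
    q=cv2.resize(q,None,fx=s,fy=s,interpolation=cv2.INTER_CUBIC)
    cv2.imwrite('pics/'+f,q[:,:,::-1]); return p,d
def cloud(n,d,st=None):
    c=r.get_calibration(n); v,u=np.mgrid[:d.shape[0],:d.shape[1]]
    P=np.stack([(u-c['cx'])/c['fx']*d,(v-c['cy'])/c['fy']*d,d],-1)
    if 'hand_eye' in c:
        H=np.array(c['hand_eye']); P=P@H[:3,:3].T+H[:3,3]
        return P@R.from_rotvec(st['orientation']).as_matrix().T+np.array(st['eef_pos'])
    M=R.from_rotvec(np.ravel(c['rvec'])).as_matrix(); return (P-np.ravel(c['tvec']))@M
def proj(n,X):
    c=r.get_calibration(n); K=np.array([[c['fx'],0,c['cx']],[0,c['fy'],c['cy']],[0,0,1.]])
    return cv2.projectPoints(np.array([X],float),np.ravel(c['rvec']),np.ravel(c['tvec']),K,None)[0].ravel().round()
E
python3 - <<'E'
from h import *
s=r.state(); print({k:np.round(v,3) for k,v in s.items()})
for n in ('top','scene'):
    p,d=save(n,n+'1.png')
    np.save(n+'_d.npy',d);np.save(n+'_p.npy',p)
    for t in ('closed_tin','magazine','open_tin','follower'):
        for b in r.boxes_of(t,n): print(n,t,np.round(b['xyz'],3),round(b['confidence'],2),proj(n,b['xyz']))
E
```

```text
pics
{'clock': np.float64(0.0), 'qpos': array([ 0.956,  0.343,  1.525, -0.   ,  1.275, -0.146]), 'qd': array([ 0.   , -0.   , -0.001,  0.002,  0.   ,  0.   ]), 'joint_torque': array([-1.0000e-03, -4.3125e+01, -2.4422e+01,  7.2000e-02,  5.6000e-02,
       -0.0000e+00]), 'eef_pos': array([0.237, 0.468, 0.226]), 'orientation': array([-7.290e-01, -3.055e+00,  2.000e-03]), 'contact_force': array([0.014, 0.05 , 0.406]), 'moment': array([-0.007, -0.001,  0.022]), 'grip_width': np.float64(0.091)}
top closed_tin [ 0.239 -0.317  0.02 ] 0.96 [364. 307.]
top closed_tin [ 0.491 -0.189  0.023] 0.72 [309. 199.]
top closed_tin [ 0.374 -0.049  0.019] 0.68 [250. 248.]
top closed_tin [0.489 0.072 0.018] 0.64 [201. 200.]
top open_tin [ 0.475 -0.047  0.018] 0.98 [250. 206.]
scene closed_tin [ 0.365 -0.066  0.023] 0.96 [225. 241.]
scene closed_tin [ 0.482 -0.199  0.024] 0.58 [303. 253.]
scene closed_tin [0.481 0.062 0.024] 0.57 [244. 208.]
scene closed_tin [ 0.233 -0.302  0.023] 0.54 [215. 323.]
scene magazine [ 0.632 -0.132  0.032] 0.62 [338. 221.]
scene open_tin [ 0.471 -0.062  0.016] 0.78 [265. 231.]
scene follower [ 0.655 -0.129  0.04 ] 0.4 [344. 215.]
```

View pics/top1.png

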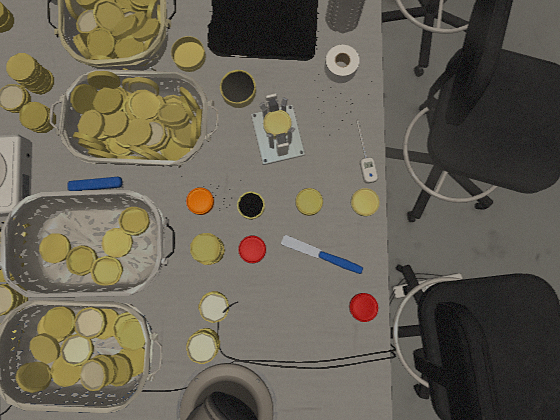

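View pics/scene1.png

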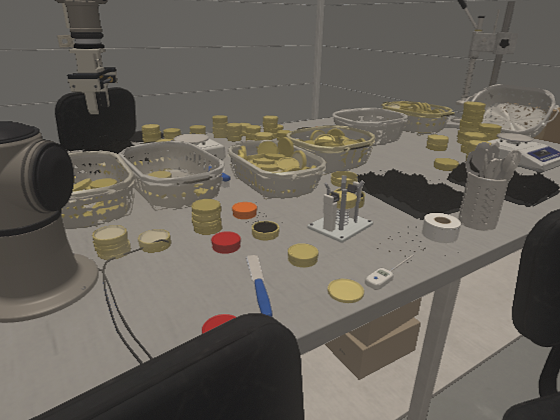

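Two views. Gold and tin-like candidates in the top picture:
- (309,201): single gold tin, scene (303,253)
- (365,202): loose flat lid, scene (346,291)
- (207,248): stack of gold tins
- (250,205): open black-filled tin
- (200,201): orange; (252,249) and (363,307): red
- (213,306) and (202,346): pale tins

The magazine is at (277,130). My choice is (309,201). Next I'll measure it.

Run:
```python
from h import *
d=np.load('top_d.npy');p=np.load('top_p.npy')
P=cloud('top',d)
def blob(u,v,w,zlo,zhi,tag):
    Q=P[v-w:v+w,u-w:u+w].reshape(-1,3); m=(Q[:,2]>zlo)&(Q[:,2]<zhi); Q=Q[m]
    if len(Q)<5: print(tag,'none',len(Q));return
    c,rad=cv2.minEnclosingCircle(Q[:,:2].astype(np.float32)); print(tag,len(Q),'med',np.median(Q,0).round(4),'circ',np.round(c,4),round(rad,4))
for t,u,v in (('tin',309,201),('lid',365,202),('stack',207,248),('open',250,205)):
    blob(u,v,20,.012,.12,t); 
blob(365,202,20,.003,.012,'lidlow')
blob(277,122,18,.075,.095,'magtin')
Q=P[85:170,240:315].reshape(-1,3); print('table',np.median(P[215:230,280:330,2]))
B=Q[(Q[:,2]>.004)&(Q[:,2]<.03)]; rect=cv2.minAreaRect(B[:,:2].astype(np.float32)); print('base',rect, np.median(B[:,2]))
T=Q[Q[:,2]>.1]; print(T.round(3)[::3])
a=cv2.resize(p[80:225,230:390],None,fx=5,fy=4.0,interpolation=cv2.INTER_CUBIC); 
a=cv2.resize(p[80:225,230:390],None,fx=4,fy=4,interpolation=cv2.INTER_CUBIC); cv2.imwrite('pics/crop1.png',a[:,:,::-1])
print(r.get_calibration('wrist'))
```

```text
tin 584 med [ 0.4875 -0.1876  0.0222] circ [ 0.4874 -0.1886] 0.033
lid 7 med [ 0.5367 -0.3291  0.0137] circ [ 0.5002 -0.3203] 0.0407
stack 871 med [0.3684 0.0457 0.0644] circ [0.3698 0.0494] 0.0368
open 592 med [ 0.4768 -0.048   0.0215] circ [ 0.4781 -0.0482] 0.0335
lidlow 785 med [ 0.4905 -0.3252  0.0062] circ [ 0.4897 -0.3258] 0.0673
magtin 677 med [ 0.6613 -0.1099  0.0854] circ [ 0.6625 -0.1095] 0.0482
table 0.0012674683085068038
base ((0.6808739304542542, -0.11018822342157364), (0.22080481052398682, 0.18793036043643951), 0.16889150440692902) 0.011034140571397417
[[ 0.315 -0.13   0.982]
 [ 0.723 -0.107  0.105]
 [ 0.721 -0.096  0.104]
 [ 0.721 -0.103  0.104]
 [ 0.719 -0.087  0.103]
 [ 0.719 -0.093  0.102]
 [ 0.72  -0.1    0.101]
 [ 0.718 -0.107  0.105]
 [ 0.715 -0.087  0.105]
 [ 0.716 -0.093  0.104]
 [ 0.717 -0.1    0.102]
 [ 0.717 -0.107  0.102]
 [ 0.713 -0.089  0.105]
 [ 0.714 -0.098  0.103]
 [ 0.707 -0.126  0.12 ]
 [ 0.713 -0.091  0.1  ]
 [ 0.702 -0.128  0.124]
 [ 0.701 -0.123  0.121]
 [ 0.702 -0.13   0.12 ]
 [ 0.708 -0.098  0.101]
 [ 0.699 -0.128  0.12 ]
 [ 0.706 -0.105  0.1  ]
[... 1728 characters left out ...]

 [ 0.6   -0.113  0.104]
 [ 0.6   -0.12   0.106]
 [ 0.6   -0.126  0.106]
 [ 0.6   -0.133  0.104]
 [ 0.598 -0.117  0.104]
 [ 0.597 -0.124  0.106]
 [ 0.596 -0.115  0.102]
 [ 0.597 -0.122  0.1  ]
 [ 0.315 -0.13   0.982]
 [ 0.315 -0.13   0.982]]
{'fx': 323.00180609272655, 'fy': 323.00180609272655, 'cx': 277.82609886649897, 'cy': 204.76918721338404, 'hand_eye': array([[ 7.45956893e-04, -9.61023042e-01, -2.76467280e-01,
         7.52747446e-02],
       [ 9.99999689e-01,  6.46039266e-04,  4.52487690e-04,
         2.58833498e-04],
       [-2.56242378e-04, -2.76467531e-01,  9.61023225e-01,
        -1.58733078e-01],
       [ 0.00000000e+00,  0.00000000e+00,  0.00000000e+00,
         1.00000000e+00]])}
```

View pics/crop1.png

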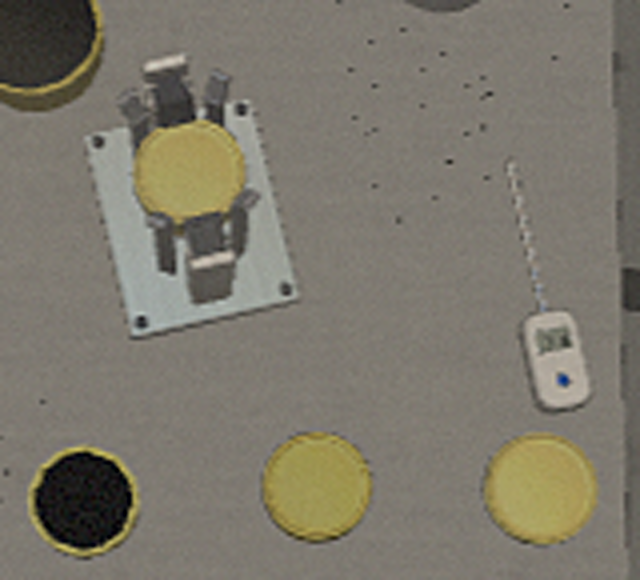

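The crop shows the chosen plain gold tin at crop (318,487). The lid with its bright inner rim is at (540,488), the open tin at (85,500), and the magazine tin at (190,172) with catches at (170,90) and (210,255). The tin measures 66 mm across and 22 mm high at (0.4875,-0.188). The magazine axis is about (0.660,-0.110), with yaw about 0.235. I'll turn the tool by 0.70 first, then travel.

Emit:
{"op": "send_rows", "data": {
  "motion": [
    [1, 0, 0, 0, 0, 0, -0.14],
    [1, 0, 0, 0, 0, 0, -0.14],
    [1, 0, 0, 0, 0, 0, -0.14],
    [1, 0, 0, 0, 0, 0, -0.14],
    [1, 0, 0, 0, 0, 0, -0.14],
    [1, 0, 0, 0, 0, 0, 0],
    [1, 0, 0, 0, 0, 0, 0]
  ]
}}

```text
clock: 1.2
eef_pos: [0.2372, 0.4684, 0.2268]
orientation: [-0.356, 3.121, 0.0]
contact_force: [0.5, -0.1, -0.2]
grip_width: 0.0916
```

```bash
cat >> h.py <<'E'
def go(X):
    s=r.state(); M=R.from_rotvec(s['orientation']).as_matrix()
    print('t',round(float(s['clock']),2),'pos',np.round(s['eef_pos'],4),'yaw_y',round(float(np.arctan2(M[1,1],M[0,1])),3),'tilt',M[:,2].round(3),'F',np.round(s['contact_force'],1),'w',round(float(s['grip_width']),4),'q',np.round(s['qpos'],2))
    for x in X: print(' to',x,'cm',((np.array(x)-s['eef_pos'])@M*100).round(2))
E
python3 -c "
from h import *
go([(.4875,-.188,.2),(.4875,-.188,.12)])"
```

```text
t 1.2 pos [0.2372 0.4684 0.2268] yaw_y 1.798 tilt [ 0.  0. -1.] F [ 0.5 -0.1 -0.2] w 0.0916 q [ 0.96  0.34  1.52  0.    1.28 -0.84]
 to (0.4875, -0.188, 0.2) cm [ -9.59 -69.59   2.67]
 to (0.4875, -0.188, 0.12) cm [ -9.59 -69.59  10.67]
```

Emit:
{"op": "send_rows", "data": {
  "motion": [
    [1, -0.48, -3.48, 0, 0, 0, 0],
    [1, -0.48, -3.48, 0, 0, 0, 0],
    [1, -0.48, -3.48, 0, 0, 0, 0],
    [1, -0.48, -3.48, 0, 0, 0, 0],
    [1, -0.48, -3.48, 0, 0, 0, 0],
    [1, -0.48, -3.48, 0, 0, 0, 0],
    [1, -0.48, -3.48, 0, 0, 0, 0],
    [1, -0.48, -3.48, 0, 0, 0, 0],
    [1, -0.48, -3.48, 0, 0, 0, 0],
    [1, -0.48, -3.48, 0, 0, 0, 0],
    [1, -0.48, -3.48, 0, 0, 0, 0],
    [1, -0.48, -3.48, 0, 0, 0, 0],
    [1, -0.48, -3.48, 0, 0, 0, 0],
    [1, -0.48, -3.48, 0, 0, 0, 0],
    [1, -0.48, -3.48, 0, 0, 0, 0],
    [1, -0.48, -3.48, 1, 0, 0, 0],
    [1, -0.48, -3.48, 1, 0, 0, 0],
    [1, -0.48, -3.48, 2, 0, 0, 0],
    [1, -0.48, -3.48, 2, 0, 0, 0],
    [1, -0.48, -3.48, 2, 0, 0, 0]
  ]
}}

```text
clock: 3.2
eef_pos: [0.4906, -0.1886, 0.146]
orientation: [-0.357, 3.121, -0.0]
contact_force: [0.4, 0.3, 0.8]
grip_width: 0.0919
```

Run:
```python
from h import *
s=r.state(); p,d=save('wrist','w1.png'); P=cloud('wrist',d,s)
Q=P.reshape(-1,3); m=(abs(Q[:,0]-.4875)<.06)&(abs(Q[:,1]+.188)<.06)&(Q[:,2]>.014)&(Q[:,2]<.035)
Q=Q[m]; c,rad=cv2.minEnclosingCircle(Q[:,:2].astype(np.float32)); print(m.sum(),np.median(Q,0).round(4),np.round(c,4),rad)
T=P.reshape(-1,3); T=T[(abs(T[:,0]-.66)<.08)&(abs(T[:,1]+.11)<.07)&(T[:,2]>.112)&(T[:,2]<.13)]; print('posts',len(T),T[::max(1,len(T)//15)].round(3))
go([(c[0],c[1],.12),(c[0],c[1],.005)])
```

```text
4088 [ 0.4854 -0.1884  0.0214] [ 0.487  -0.1879] 0.03329668566584587
posts 0 []
t 3.25 pos [ 0.491  -0.1926  0.1427] yaw_y 1.796 tilt [-0.002 -0.001 -1.   ] F [ 0.4 -4.3 -2.2] w 0.0921 q [-0.52  0.43  1.64 -0.    1.07 -2.31]
 to (0.48698335886001587, -0.18792621791362762, 0.12) cm [0.28 0.55 2.27]
 to (0.48698335886001587, -0.18792621791362762, 0.005) cm [ 0.26  0.56 13.77]
```

View pics/w1.png

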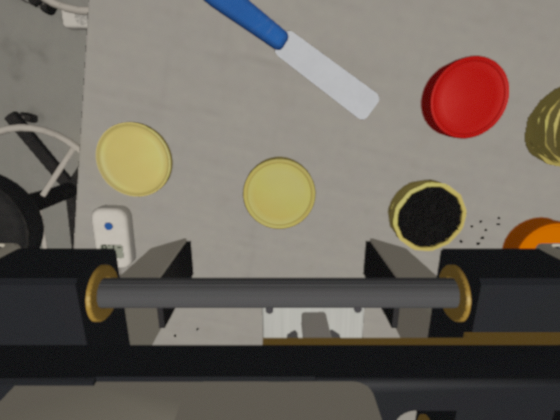

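The wrist view shows the plain lidded tin at (279,193), the lid at (134,158), the open tin at (428,215) and red at (467,97). The position agrees with the top camera. The arm was still settling, so I'll hold briefly and then re-read.

Emit:
{"op": "send_rows", "data": {
  "motion": [
    [1, 0, 0, 0, 0, 0, 0],
    [1, 0, 0, 0, 0, 0, 0],
    [1, 0, 0, 0, 0, 0, 0]
  ]
}}

```text
clock: 3.55
eef_pos: [0.4902, -0.1863, 0.1476]
orientation: [-0.362, 3.12, -0.001]
contact_force: [0.0, 0.9, 0.1]
grip_width: 0.0919
```

Run:
```python
from h import *
s=r.state(); p,d=r.get_image('wrist'); P=cloud('wrist',d,s)
Q=P.reshape(-1,3); m=(abs(Q[:,0]-.4875)<.06)&(abs(Q[:,1]+.188)<.06)&(Q[:,2]>.014)&(Q[:,2]<.035)
Q=Q[m]; c,rad=cv2.minEnclosingCircle(Q[:,:2].astype(np.float32)); print(m.sum(),np.median(Q,0).round(4),np.round(c,4),rad)
go([(c[0],c[1],.005)])
```

```text
4046 [ 0.4856 -0.1884  0.0215] [ 0.4869 -0.188 ] 0.033119723200798035
t 3.6 pos [ 0.4903 -0.1862  0.1476] yaw_y 1.802 tilt [ 0.001 -0.    -1.   ] F [ 0.4  0.3 -0.2] w 0.0921 q [-0.51  0.42  1.64  0.    1.08 -2.31]
 to (0.48693305253982544, -0.1879836916923523, 0.005) cm [ 0.38 -0.08 14.26]
```

Emit:
{"op": "send_rows", "data": {
  "motion": [
    [1, 0.38, -0.08, 2.5, 0, 0, 0],
    [1, 0, 0, 2.5, 0, 0, 0],
    [1, 0, 0, 2.5, 0, 0, 0],
    [1, 0, 0, 2, 0, 0, 0],
    [1, 0, 0, 2, 0, 0, 0],
    [1, 0, 0, 1.5, 0, 0, 0],
    [1, 0, 0, 1.2, 0, 0, 0],
    [1, 0, 0, 0, 0, 0, 0],
    [1, 0, 0, 0, 0, 0, 0],
    [0, 0, 0, 0, 0, 0, 0],
    [0, 0, 0, 0, 0, 0, 0],
    [0, 0, 0, 0, 0, 0, 0],
    [0, 0, 0, 0, 0, 0, 0],
    [0, 0, 0, 0, 0, 0, 0],
    [0, 0, 0, 0, 0, 0, 0]
  ]
}}

```text
clock: 5.1
eef_pos: [0.4868, -0.1889, 0.005]
orientation: [-0.362, 3.12, -0.001]
contact_force: [-1.2, -0.1, 4.7]
grip_width: 0.0634
```

```bash
python3 -c "
from h import *
go([(.66,-.11,.17)])"
```

```text
t 5.1 pos [ 0.4868 -0.1889  0.005 ] yaw_y 1.802 tilt [ 0.001 -0.    -1.   ] F [-1.2 -0.1  4.7] w 0.0634 q [-0.52  0.62  1.78  0.    0.74 -2.32]
 to (0.66, -0.11, 0.17) cm [-18.67   3.7  -16.49]
```

Emit:
{"op": "send_rows", "data": {
  "motion": [
    [0, 0, 0, -1.5, 0, 0, 0],
    [0, 0, 0, -2.5, 0, 0, 0],
    [0, 0, 0, -2.5, 0, 0, 0],
    [0, 0, 0, -2.5, 0, 0, 0],
    [0, 0, 0, -2.5, 0, 0, 0],
    [0, 0, 0, -2.5, 0, 0, 0],
    [0, -1, 0, -2, 0, 0, 0],
    [0, -2, 0.4, -1, 0, 0, 0],
    [0, 0, 0, 0, 0, 0, 0],
    [0, 0, 0, 0, 0, 0, 0],
    [0, 0, 0, 0, 0, 0, 0]
  ]
}}

```text
clock: 6.2
eef_pos: [0.5137, -0.1778, 0.1736]
orientation: [0.362, -3.118, -0.002]
contact_force: [0.1, -0.0, 0.2]
grip_width: 0.0639
```

Run:
```python
from h import *
s=r.state(); p,d=save('wrist','w2.png'); P=cloud('wrist',d,s)
T=P.reshape(-1,3); g=s['eef_pos']
T=T[(T[:,2]<g[2]+.06)&(T[:,2]>g[2]-.02)&(np.hypot(T[:,0]-g[0],T[:,1]-g[1])<.05)]
print('held',len(T),np.median(T,0).round(4))
p2,d2=r.get_image('top'); Q=cloud('top',d2)[85:150,240:315].reshape(-1,3)
T=Q[(Q[:,2]>.114)&(Q[:,2]<.13)]; 
_,l,c=cv2.kmeans(T[:,:2].astype(np.float32),4,None,(3,50,1e-5),10,cv2.KMEANS_PP_CENTERS)
print('posts',c.round(4),np.bincount(l.ravel()),'mean',c.mean(0).round(4))
go([(.66,-.11,.17)])
```

```text
held 13812 [ 0.5048 -0.1794  0.1902]
posts [[ 0.6853 -0.0778]
 [ 0.6159 -0.099 ]
 [ 0.6909 -0.0798]
 [ 0.6862 -0.0735]] [10  3  8  6] mean [ 0.6695 -0.0825]
t 6.3 pos [ 0.5139 -0.178   0.1738] yaw_y 1.802 tilt [-0.002  0.001 -1.   ] F [-0.3  0.8 -0.2] w 0.0638 q [-0.47  0.42  1.55 -0.    1.17 -2.28]
 to (0.66, -0.11, 0.17) cm [-15.77   3.28   0.36]
```

View pics/w2.png

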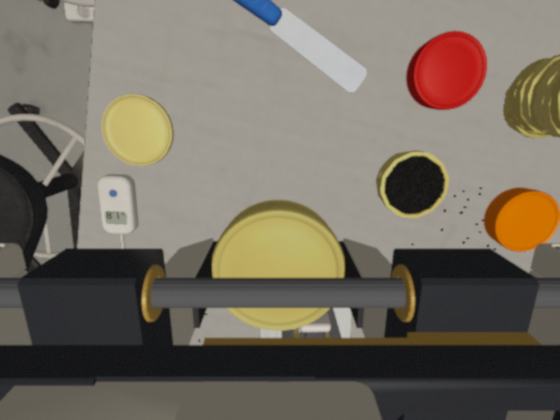

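The tin is held level (lid at (279,265)). The open tin at (413,184) is undisturbed. Next I'll refine the magazine axis from the first, unobstructed top and scene depth.

Run:
```python
from h import *
for n in('top','scene'):
    P=cloud(n,np.load(n+'_d.npy')); Q=P.reshape(-1,3); c0=np.array([.661,-.11])
    ok=(np.hypot(*(Q[:,:2]-c0).T)<.085)
    T=Q[ok&(Q[:,2]>.113)&(Q[:,2]<.126)]
    if len(T)>8:
        _,l,c=cv2.kmeans(T[:,:2].astype(np.float32),4,None,(3,50,1e-5),20,cv2.KMEANS_PP_CENTERS)
        print(n,'posts',c.round(4).tolist(),np.bincount(l.ravel()),'mean',c.mean(0).round(4))
    L=Q[ok&(abs(Q[:,2]-.0855)<.003)&(np.hypot(*(Q[:,:2]-c0).T)<.037)]; print(n,'lid',len(L),np.median(L,0).round(4),L.mean(0).round(4))
    if len(L): print(cv2.minEnclosingCircle(L[:,:2].astype(np.float32)), L.min(0).round(3),L.max(0).round(3))
    # base plate corners
    B=Q[(np.hypot(*(Q[:,:2]-c0).T)<.1)&(Q[:,2]>.006)&(Q[:,2]<.016)]
    print(n,'base',len(B),cv2.minAreaRect(B[:,:2].astype(np.float32)))
# base outline by colour in top picture
p=np.load('top_p.npy').astype(int); P=cloud('top',np.load('top_d.npy'))
m=((p[:,:,2]-p[:,:,0]>3)&(p.sum(2)>450)); m[:85]=0;m[175:]=0;m[:,:245]=0;m[:,310:]=0
B=P[m]; B=B[(B[:,2]>.003)&(B[:,2]<.02)]; print('colour',len(B),np.median(B[:,2]),cv2.minAreaRect(B[:,:2].astype(np.float32)))
```

```text
top posts [[0.6182000041007996, -0.09440000355243683], [0.6996999979019165, -0.12770000100135803], [0.6873000264167786, -0.07779999822378159], [0.6299999952316284, -0.1445000022649765]] [20 26 27 19] mean [ 0.6588 -0.1111]
top lid 545 [ 0.6611 -0.1117  0.0853] [ 0.6614 -0.1111  0.0854]
((0.6626114845275879, -0.11044810712337494), 0.03522167727351189) [ 0.628 -0.142  0.083] [ 0.693 -0.079  0.088]
top base 1205 ((0.6613576412200928, -0.10339216142892838), (0.16474945843219757, 0.16654586791992188), 85.55079650878906)
scene posts [[0.6888999938964844, -0.07890000194311142], [0.6305999755859375, -0.14730000495910645], [0.7006000280380249, -0.1298999935388565], [0.6172000169754028, -0.09839999675750732]] [19 17 17 12] mean [ 0.6593 -0.1137]
scene lid 128 [ 0.6711 -0.1213  0.0847] [ 0.6708 -0.1182  0.0849]
((0.6626638174057007, -0.1108955517411232), 0.03636179864406586) [ 0.634 -0.145  0.083] [ 0.694 -0.08   0.088]
scene base 755 ((0.6609324216842651, -0.11462288349866867), (0.1405927985906601, 0.10748754441738129), 12.881640434265137)
colour 105 0.011122801035144745 ((0.632235050201416, -0.07917822897434235), (0.10984709858894348, 0.050411347299814224), 30.584474563598633)
```

Emit:
{"op": "send_rows", "data": {
  "motion": [
    [0, -2, 0.4, 0, 0, 0, 0],
    [0, -2, 0.4, 0, 0, 0, 0],
    [0, -2, 0.4, 0, 0, 0, 0],
    [0, -2, 0.4, 0, 0, 0, 0],
    [0, -2, 0.4, 0, 0, 0, 0],
    [0, -2, 0.4, 0, 0, 0, 0],
    [0, -2, 0.4, 0, 0, 0, 0],
    [0, -1.7, 0.4, 0, 0, 0, 0],
    [0, 0, 0, 0, 0, 0, 0],
    [0, 0, 0, 0, 0, 0, 0],
    [0, 0, 0, 0, 0, 0, 0]
  ]
}}

```text
clock: 7.4
eef_pos: [0.6595, -0.1115, 0.1744]
orientation: [0.361, -3.12, -0.0]
contact_force: [-1.5, -0.4, 0.1]
grip_width: 0.0637
```

```bash
python3 -c "
from h import *
go([(.66,-.111,.135),(.66,-.111,.099)])
save('scene','s2.png',(270,120,450,260),4)"
```

```text
t 7.4 pos [ 0.6595 -0.1115  0.1744] yaw_y 1.801 tilt [-0.001  0.    -1.   ] F [-1.5 -0.4  0.1] w 0.0637 q [-0.28  0.65  1.16 -0.    1.34 -2.08]
 to (0.66, -0.111, 0.135) cm [-0.07  0.03  3.94]
 to (0.66, -0.111, 0.099) cm [-0.07  0.03  7.54]
```

View pics/s2.png

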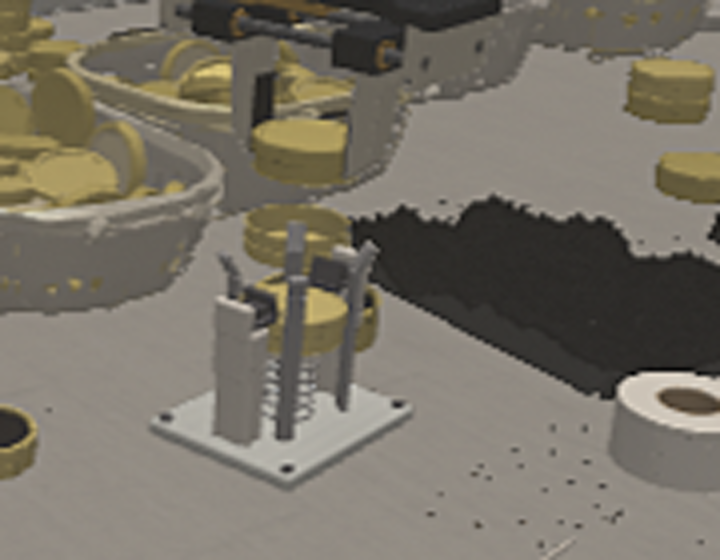

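The crop shows the held tin at (300,150), directly above the magazine (axis about (300,300)), level, with the fingers facing the open sides. I'll lower it into the mouth.

Emit:
{"op": "send_rows", "data": {
  "motion": [
    [0, 0, 0, 1.5, 0, 0, 0],
    [0, 0, 0, 1.5, 0, 0, 0],
    [0, 0, 0, 1.2, 0, 0, 0],
    [0, 0, 0, 1, 0, 0, 0],
    [0, 0, 0, 0.8, 0, 0, 0],
    [0, 0, 0, 0.5, 0, 0, 0],
    [0, 0, 0, 0.5, 0, 0, 0],
    [0, 0, 0, 0, 0, 0, 0],
    [0, 0, 0, 0, 0, 0, 0]
  ]
}}

```text
clock: 8.35
eef_pos: [0.6606, -0.1109, 0.105]
orientation: [-0.362, 3.12, -0.0]
contact_force: [-0.4, -0.3, -0.3]
grip_width: 0.0636
```

Emit:
{"op": "send_rows", "data": {
  "motion": [
    [0, 0, 0, 0.3, 0, 0, 0],
    [0, 0, 0, 0.2, 0, 0, 0],
    [0, 0, 0, 0, 0, 0, 0]
  ]
}}

```text
clock: 8.65
eef_pos: [0.6601, -0.1109, 0.0995]
orientation: [0.362, -3.12, -0.0]
contact_force: [-0.4, 0.0, 0.4]
grip_width: 0.0636
```

Emit:
{"op": "send_rows", "data": {
  "motion": [
    [0, 0, 0, 0.2, 0, 0, 0],
    [0, 0, 0, 0, 0, 0, 0],
    [0, 0, 0, 0, 0, 0, 0],
    [1, 0, 0, 0, 0, 0, 0],
    [1, 0, 0, 0, 0, 0, 0],
    [1, 0, 0, 0, 0, 0, 0],
    [1, 0, 0, 0, 0, 0, 0],
    [1, 0, 0, 0, 0, 0, 0]
  ]
}}

```text
clock: 9.45
eef_pos: [0.6605, -0.1109, 0.0978]
orientation: [-0.362, 3.12, 0.0]
contact_force: [-0.7, 0.1, -0.5]
grip_width: 0.0916
```

Emit:
{"op": "send_rows", "data": {
  "motion": [
    [1, 0, 0, -1, 0, 0, 0],
    [1, 0, 0, -1.5, 0, 0, 0],
    [1, 0, 0, -1.5, 0, 0, 0],
    [1, 0, 0, -1, 0, 0, 0],
    [0, 0, 0, 0, 0, 0, 0],
    [0, 0, 0, 0, 0, 0, 0],
    [0, 0, 0, 0, 0, 0, 0],
    [0, 0, 0, 0, 0, 0, 0],
    [0, 0, 0, 0, 0, 0, 0],
    [0, 0, 0, 0, 0, 0, 0],
    [0, 0, 0, 0, 0, 0, 0],
    [0, 0, 0, 0, 0, 0, 0]
  ]
}}

```text
clock: 10.65
eef_pos: [0.6604, -0.1108, 0.1476]
orientation: [0.362, -3.121, -0.0]
contact_force: [-0.1, -0.5, 0.4]
grip_width: 0.0321
```

Run:
```python
from h import *
p,d=save('scene','s3.png',(270,120,450,260),4)
Q=cloud('scene',d).reshape(-1,3); L=Q[(np.hypot(Q[:,0]-.66,Q[:,1]+.111)<.025)&(Q[:,2]>.08)&(Q[:,2]<.128)]
print(len(L),np.histogram(L[:,2],np.arange(.08,.13,.004)))
U=L[L[:,2]>.105]; A=np.c_[U[:,:2]-[.66,-.111],np.ones(len(U))]; print('plane',np.linalg.lstsq(A,U[:,2],rcond=None)[0].round(4))
go([(.66,-.111,.12)])
```

```text
142 (array([  5,  10,   0,   0,   0,   0,   0,   2, 125,   0,   0,   0]), array([0.08 , 0.084, 0.088, 0.092, 0.096, 0.1  , 0.104, 0.108, 0.112,
       0.116, 0.12 , 0.124, 0.128]))
plane [ 0.0047 -0.0036  0.1136]
t 10.7 pos [ 0.6604 -0.1108  0.1477] yaw_y 1.802 tilt [-0.  0. -1.] F [0.  0.5 0.4] w 0.0285 q [-0.28  0.67  1.19  0.    1.28 -2.08]
 to (0.66, -0.111, 0.12) cm [ 0.04 -0.01  2.77]
```

View pics/s3.png

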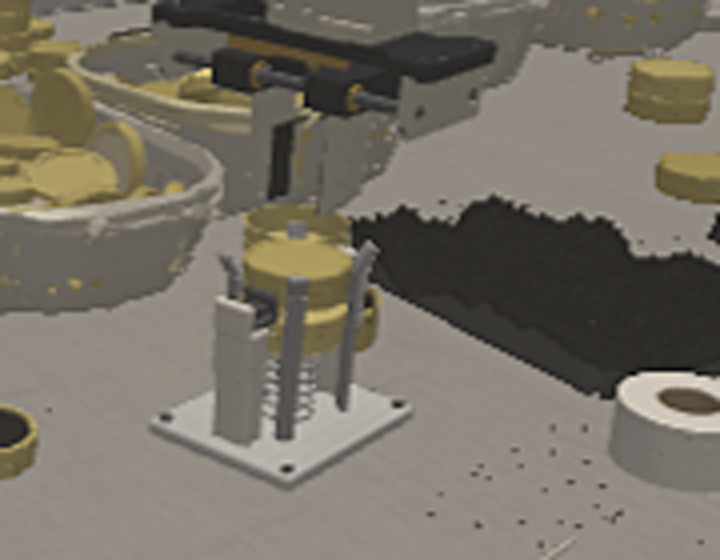

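The tin rests level in the mouth at (297,265), lid 113.6 mm up as expected. I'll finish shutting the fingers, then press mid-lid.

Emit:
{"op": "send_rows", "data": {
  "motion": [
    [0, 0, 0, 1, 0, 0, 0],
    [0, 0, 0, 1, 0, 0, 0],
    [0, 0, 0, 0, 0, 0, 0],
    [0, 0, 0, 0, 0, 0, 0],
    [0, 0, 0, 0, 0, 0, 0],
    [0, 0, 0, 0, 0, 0, 0],
    [0, 0, 0, 0, 0, 0, 0],
    [0, 0, 0, 0, 0, 0, 0]
  ]
}}

```text
clock: 11.5
eef_pos: [0.6605, -0.1109, 0.128]
orientation: [-0.362, 3.12, -0.0]
contact_force: [0.3, 0.6, 0.1]
grip_width: 0.0004
```

Emit:
{"op": "send_rows", "data": {
  "motion": [
    [0, 0, 0, 0.5, 0, 0, 0],
    [0, 0, 0, 0.5, 0, 0, 0],
    [0, 0, 0, 0.3, 0, 0, 0],
    [0, 0, 0, 0.3, 0, 0, 0],
    [0, 0, 0, 0.3, 0, 0, 0],
    [0, 0, 0, 0.3, 0, 0, 0],
    [0, 0, 0, 0.3, 0, 0, 0],
    [0, 0, 0, 0.3, 0, 0, 0],
    [0, 0, 0, 0, 0, 0, 0]
  ]
}}

```text
clock: 12.4
eef_pos: [0.6612, -0.111, 0.1004]
orientation: [-0.362, 3.118, -0.001]
contact_force: [0.8, 0.2, 4.9]
grip_width: 0.0007
```

Emit:
{"op": "send_rows", "data": {
  "motion": [
    [0, 0, 0, 0.3, 0, 0, 0],
    [0, 0, 0, 0.3, 0, 0, 0],
    [0, 0, 0, 0.3, 0, 0, 0],
    [0, 0, 0, 0.3, 0, 0, 0],
    [0, 0, 0, 0.2, 0, 0, 0],
    [0, 0, 0, 0.2, 0, 0, 0],
    [0, 0, 0, 0, 0, 0, 0]
  ]
}}

```text
clock: 13.1
eef_pos: [0.6613, -0.111, 0.0849]
orientation: [-0.362, 3.118, -0.001]
contact_force: [0.9, 1.2, 8.2]
grip_width: 0.0003
```

Emit:
{"op": "send_rows", "data": {
  "motion": [
    [0, 0, 0, 0.2, 0, 0, 0],
    [0, 0, 0, 0.2, 0, 0, 0],
    [0, 0, 0, 0, 0, 0, 0],
    [0, 0, 0, 0, 0, 0, 0],
    [0, 0, 0, 0, 0, 0, 0]
  ]
}}

```text
clock: 13.6
eef_pos: [0.6613, -0.111, 0.0813]
orientation: [-0.362, 3.118, -0.001]
contact_force: [-0.4, 1.2, 8.5]
grip_width: 0.0004
```

Emit:
{"op": "send_rows", "data": {
  "motion": [
    [0, 0, 0, 0.15, 0, 0, 0],
    [0, 0, 0, 0, 0, 0, 0],
    [0, 0, 0, 0, 0, 0, 0],
    [0, 0, 0, 0, 0, 0, 0]
  ]
}}

```text
clock: 14.0
eef_pos: [0.6613, -0.111, 0.0799]
orientation: [-0.362, 3.118, -0.001]
contact_force: [-0.1, 1.5, 9.1]
grip_width: 0.0004
```

Emit:
{"op": "send_rows", "data": {
  "motion": [
    [0, 0, 0, -0.3, 0, 0, 0],
    [0, 0, 0, -0.3, 0, 0, 0],
    [0, 0, 0, -0.5, 0, 0, 0],
    [0, 0, 0, -1, 0, 0, 0],
    [0, 0, 0, -2, 0, 0, 0],
    [0, 0, 0, -3, 0, 0, 0],
    [0, 0, 0, -3, 0, 0, 0],
    [0, 0, 0, -3, 0, 0, 0],
    [0, 0, 0, 0, 0, 0, 0],
    [0, 0, 0, 0, 0, 0, 0]
  ]
}}

```text
clock: 15.0
eef_pos: [0.6604, -0.1109, 0.2098]
orientation: [-0.362, 3.12, -0.001]
contact_force: [0.6, -0.1, -0.7]
grip_width: 0.0006
```

Run:
```python
from h import *
p,d=save('scene','s4.png',(220,120,400,260),4)
Q=cloud('scene',d).reshape(-1,3); L=Q[(np.hypot(Q[:,0]-.66,Q[:,1]+.111)<.025)&(Q[:,2]>.05)&(Q[:,2]<.128)]
print(len(L),np.histogram(L[:,2],np.arange(.05,.13,.004)))
U=L[abs(L[:,2]-.085)<.006]; A=np.c_[U[:,:2]-[.66,-.111],np.ones(len(U))]; print('plane',np.linalg.lstsq(A,U[:,2],rcond=None)[0].round(4))
for b in r.boxes_of('open_tin','scene'): print('open',np.round(b['xyz'],3),round(b['confidence'],2))
go([])
```

```text
53 (array([ 0,  0,  0,  0,  0,  0,  0,  0, 52,  1,  0,  0,  0,  0,  0,  0,  0,
        0,  0]), array([0.05 , 0.054, 0.058, 0.062, 0.066, 0.07 , 0.074, 0.078, 0.082,
       0.086, 0.09 , 0.094, 0.098, 0.102, 0.106, 0.11 , 0.114, 0.118,
       0.122, 0.126]))
plane [0.0077 0.0019 0.0847]
t 15.1 pos [ 0.6597 -0.1107  0.2078] yaw_y 1.802 tilt [-0.003  0.001 -1.   ] F [-0.1 -0.  -0.7] w 0.0004 q [-0.28  0.63  1.1   0.    1.41 -2.08]
```

View pics/s4.png

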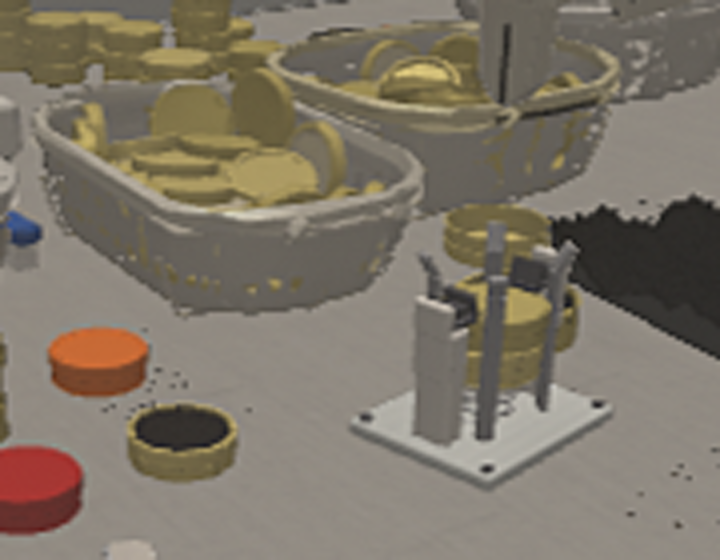

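The picture shows two tins in the magazine at (500,300) and (500,360), with both catches over the rim. The upper lid is level at 84.7 mm with the tool clear. The open tin still stands at (182,440). I'll hand the job in.

```bash
python3 -c "
from h import *
print(r.close_job())"
```

```text
the job is handed in; nothing more can be done
None
```

The closed gold tin is loaded in the magazine on top of the one already there, and it stayed down when I let go. I set it in the mouth, where its lid rested level at 113.6 mm. I then pressed mid-lid with the shut fingers down to 79.9 mm; the highest force read was about 9 N.

**Last checks:** with the tool lifted clear, the scene camera showed both tins in the magazine and the catches over the rim. The upper lid was level at 84.7 mm, right at the catch line. The job took about 15 s.

**What did not agree or failed:**
- The grip width read 63.5 mm on the 66 mm tin, but the hold was sound.
- On the last look the network did not report the open tin. The picture shows it standing, filled, where it was.

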